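# Put a cigar tube away under the humidor tray and shut the lid

### The job

Put the loose cigar tube away in the open humidor: lay it in the open half and slide it foot first under the tray into the one empty lane, until it is fully home against the end wall with its cap sticking out level with the caps of the two tubes already there. Then shut the lid and press it down until the catch snaps and it is fully closed. Leave the tray, the two other tubes and the things on the bench where they are.

Things in the scene. Friction and masses are not known exactly. Their poses are not given: they have to be found in the camera images.
- humidor: Brown wooden cigar box, fixed to the bench, 220 (x) x 360 (y) x 78 mm without its lid. Origin: centre of its underside; z up. Its front is its -x side, the lid hinge its +x rim; its +y end points away from the robot. Walls and bottom 10 mm: inside x = -100..100, y = -170..170, floor z = 10, rim z = 78. A tray covers its -y half; the +y half is open. A divider at x = 50..58, 36 mm high.
- lane_front (a point): Mouth of the lane nearest the front, on the floor, in the humidor's frame (-62, -42, 10) mm. Three lanes for tubes run along y under the tray, from here to the end wall at y = -170, each 31 mm wide between strips 4 mm thick, 14 mm high; the gap from floor to tray is 37 mm high. Two lanes hold a tube, one is empty (which one varies).
- lane_mid (a point): Mouth of the middle lane, in the humidor's frame (-27, -42, 10) mm.
- lane_back (a point): Mouth of the rear lane, in the humidor's frame (8, -42, 10) mm.
- lid (a joint): Lid angle, rad: 0 = shut, 1.57 = upright, 1.9 = limit; starts at 1.55 to 1.75. Stiff hinge (0.4 N m): stays put above 0.8 rad and moves with 2 to 4 N at its front edge; lower it may sink slowly by itself. At about 0.05 rad (front edge 10 mm up) a spring ball catch in the front wall stops it: press the front edge down with 8 to 15 N; past about 0.015 rad it snaps to 0 and holds.
- lid_edge (a point): The lid is a 220 x 360 mm wooden box lid, 30 mm deep; shut, its top face is 108 mm above the bench. This point: middle of its front edge on the top (outer) face, 220 mm from the hinge axis along the lid and 30 mm outward. x points from that edge to the hinge, z outward from the top face.
- lid_hinge (a point): Middle of the lid's hinge axis, in the humidor's frame (110, 0, 78) mm; the axis runs along the humidor's y. This frame turns with the lid.
- tray: Lift-out cedar tray with cigars in it, loose, 0.4 kg, 196 (x) x 128 (y) x 28 mm, on cleats in the humidor's -y half (inside y = -168..-40 mm of its frame); underside 47 mm, top 75 mm above the bench. Origin: centre of its underside.
- tube: The loose cigar tube to put away: bright aluminium with a plain paper band, 25 mm in diameter, 145 mm long, about 45 g, lying on the bench left of the humidor, can roll. Origin: its centre, on its axis. Its own x runs along the axis towards the cap; it can lie at any roll.
- tube_cap (a point): Flat end of the tube's screw cap (ribbed, 25 mm long), on the axis, 72.5 mm from the centre.
- tube_foot (a point): Rounded end (foot) of the tube, on the axis, 72.5 mm from the centre.
- tube_a: A tube of the same kind already in one of the three lanes, foot against the end wall, cap end sticking out 15 mm from under the tray. Origin: its centre on its axis; x towards its cap.
- tube_b: The other such tube, in another lane.
- mould: Bystander: black plastic cigar mould half with cigars in its grooves, 300 x 125 x 36 mm, right of the humidor.
- cutter: Bystander: small bench cutter of steel and brass with a lever, 180 x 60 x 76 mm, behind and left of the loose tube.
- gum_pot: Bystander: white ceramic gum pot with a wooden lid, 66 mm in diameter, 75 mm high, beyond the loose tube.
Mind the look-alikes: they are no part of the job. Leave any purple look-alike of the tube alone.

How it is judged (in metres and radians):
On the way:
1. the tube lies home in the empty lane under the tray, the lid still open (y of tube_foot in the frame of humidor below -0.162 m and y of tube_cap in the frame of humidor above -0.04 m and z of tube in the frame of humidor between 0.018 and 0.028 m and x of tube in the frame of humidor between -0.072 and 0.018 m and angle between the x axis of tube and the y axis of humidor, either way round below 0.1 rad and linear speed of tube below 0.02 m/s and value of joint lid above 0.5 rad), for 0.2 s.
At the end, for the whole second after the job is handed in: The tube lies at rest on the humidor's floor in the empty lane (axis parallel to the lane within 0.1 rad, centre 18 to 28 mm above the bench), foot within 8 mm of the end wall and cap towards the open half; the lid is shut past its catch (below 0.012 rad, under 3 mm open at the front edge) (y of tube_foot in the frame of humidor below -0.162 m and y of tube_cap in the frame of humidor above -0.04 m and z of tube in the frame of humidor between 0.018 and 0.028 m and x of tube in the frame of humidor between -0.072 and 0.018 m and angle between the x axis of tube and the y axis of humidor, either way round below 0.1 rad and value of joint lid below 0.012 rad and linear speed of tube below 0.02 m/s); the robot touches nothing.
It fails at once if the tray is shifted by more than 12 mm (distance of tray from where it was at the start of the episode above 0.012 m).
It fails at once if a tube already in the humidor is shifted by more than 12 mm (distance of any of tube_a, tube_b from where it was at the start of the episode above 0.012 m).
It fails at once if the mould, the cutter or the gum pot is shifted by more than 20 mm (distance of any of mould, cutter, gum_pot from where it was at the start of the episode above 0.02 m).
It also fails if it takes over 72 s, if anything falls off the work surface, if the arm or the gripper's body presses on something with over 40 N, if the wrist force passes 120 N, or if a joint passes its speed limit or range.

### The arm

A 6-joint arm with a two-finger parallel gripper is mounted at the origin on the work surface. World frame = base frame: x ahead of the robot, y to its left, z up, the work surface at z = 0. Lengths are in mm, angles in rad, forces in N, time in s.
With the tool pointing down it reaches from about 300 to 775 mm from the base axis. Payload 14.6 kg.
Tool frame: the origin (TCP) lies at the very end of the fingers, on their centre line; the grasp point (between the pads) lies 19 mm behind it; z points along the fingers, y is the line along which they close (so a half turn about z gives the same grasp; the last joint's range is limited). The gripper opens to 94 mm and grips with 3 to 60 N. Pads are 16 mm wide; open, the fingers measure 119 mm over their backs; the gripper's body (75 mm by 177 mm) begins 78 mm behind the grasp point.
Start: joints at [1.091, 0.3, 1.521, -0, 1.321, -0.067], TCP at [220.643, 503.792, 205.446] pointing down, gripper open.
Joint ranges: [-3.03, 3.03], [-0.79, 2.21], [0.23, 2.52], [-1.04, 4.18], [0, 3.07], [-2.55, 2.55]. Speed limits (rad/s): [2.22, 2.22, 2.57, 3.14, 3.14, 3.14].

### API

Orientations are given as [roll, pitch, yaw] about the fixed x, y, z axes, in that order (R = Rz(yaw) Ry(pitch) Rx(roll)).
In Python, from cell import manip, camera, get_calibration gives the robot as it stands. The module is installed in compiled form; this text tells all that it offers.
- The arm moves only by the tool jog_arm, never from a script. Its argument "plan" is one flat list of numbers, 6 for each row, row after row: the shift along the world's x, y, z in m, then the turn, a rotation vector about the world's x, y, z in degrees. A call has 1 to 20 rows; each row is the pose to reach, as a shift and turn from the pose commanded when the call began; what a row does not reach only later rows make up. A row lasts 1/10 s, in which the tool goes at most 50 mm and 8.59 degrees, less where a joint would pass 70% of its speed; a pose out of reach is approached as far as the arm can. A call with a gripper value outside its range is refused whole. "claw" is the finger opening in m, from 0 to 0.094, set as the call begins (left out, the last holds). The fingers move at their own pace and stop on an object; "force" is the grip in N (left out, the last holds). Time passes only in rows, so rows that repeat a pose let the fingers close. It gives the time, the measured TCP pose, the force, the opening and the grip force at its end, in the units of the state.
- manip.read_state(): the state, without advancing time (a new reading comes with each control period).
- camera(name): name is "scene" or "top" or "wrist"; returns (picture, depth): 384x512x3 uint8, red, green, blue; 384x512 float32, mm along the optical axis (not along the pixel's ray), 0 where there is no reading.
- get_calibration(name): a dict with "fx", "fy", "cx", "cy" (pixels), "origin" and "attitude" of the camera in the world. Camera axes: x right, y down, z forward; pixel columns grow to the right and rows downward; lengths in mm; the calibration is good to about 2 mm. A picture is of the moment at which its call begins: read the wrist's pose just before it. get_calibration takes no time and is no camera call; for the wrist camera it gives the pose at the moment of the call.
- manip.sign_off(): hands the job in; it is judged then, once.
The state is a dict: "clock": time; "joints": joint angles; "qd": joint speeds; "effort": joint torques, N m; "eef_pos": TCP position; "eef_rot": TCP orientation; "wrist_force": force on the tool from outside, world axes, zero at the start; "moment": the same for the moment, N m; "finger_gap": finger opening in mm; "finger_force": force on a finger pad.
Only numpy, scipy, OpenCV 4.12 (cv2) and the standard library are available. Lean on these libraries where they do the work, as an engineer would, in place of code of your own. Each camera call takes 0.05 s, during which the arm holds its last target. There are 200 camera calls.

## Working session

There is one attempt and no reset: what is moved stays moved. The work goes in short steps, Python scripts to look and compute and a tool call to move; the robot and the scene stay as the last step left them, time stands still between calls to the robot, and variables do not carry over. Pictures are saved under pics/ and viewed, at most 10 in all, crops included, and the job is handed in when it is done.

Besides the shell and the picture viewer there is one more tool, called after "Emit:" by a JSON object that holds its "fn" and its "kwargs", one argument or row to a line. jog_arm: Moves the arm, as the interface text tells. Its arguments: {"type":"object","properties":{"plan":{"type":"array"},"claw":{"type":"number"},"force":{"type":"number"}},"required":["plan"]}

```bash
mkdir -p pics
cat > h.py <<'E'
import numpy as np, cv2
from cell import manip, camera, get_calibration
def att(c):
    a=np.array(c["attitude"],float)
    if a.shape==(3,3): return a
    from scipy.spatial.transform import Rotation as R
    return R.from_euler('xyz',a).as_matrix() if a.size==3 else R.from_quat(a).as_matrix()
def cloud(n):
    c=get_calibration(n); im,d=camera(n); d=d.astype(float)
    v,u=np.mgrid[:d.shape[0],:d.shape[1]]
    P=np.stack([(u-c["cx"])/c["fx"]*d,(v-c["cy"])/c["fy"]*d,d],-1)@att(c).T+np.array(c["origin"])
    P[d==0]=np.nan
    return im,P
def save(im,n): cv2.imwrite(f"pics/{n}.png",cv2.cvtColor(im,cv2.COLOR_RGB2BGR))
E
python3 - <<'E'
from h import *
print(manip.read_state())
ims=[]
for n in ("scene","top"):
    print(get_calibration(n)); im,P=cloud(n); np.save(f"{n}.npy",P); np.save(f"{n}_im.npy",im); save(cv2.resize(im,(800,600)),n+"0")
E
```

```text
{'clock': 0.0, 'joints': array([ 1.09142063e+00,  3.00482375e-01,  1.52156514e+00,  5.85232627e-06,
        1.32071629e+00, -6.66186680e-02]), 'qd': array([-2.22006511e-03, -8.61410864e-04, -1.31932299e-04, -6.61819048e-05,
       -1.32721945e-03,  1.68451512e-03]), 'effort': array([-7.90186514e-04, -5.31798220e+01, -3.52732229e+01,  7.08582834e-02,
        2.43041193e-02, -1.08804354e-04]), 'eef_pos': array([220.51504725, 503.57336887, 204.88689414]), 'eef_rot': array([-3.14042447e+00, -8.36190279e-05,  2.72883412e+00]), 'wrist_force': array([ 0.04246883, -0.00129518,  0.35757971]), 'moment': array([-0.07407913, -0.02798175,  0.03602886]), 'finger_force': 0.0, 'finger_gap': 94.10431216704185}
{'fx': 475.93570199874665, 'fy': 475.93570199874665, 'cx': 253.07004880151152, 'cy': 200.0083733746872, 'origin': array([1601.02984236,  320.38088236,  980.35842459]), 'attitude': array([-2.22009407,  0.01988921,  1.87395563])}
{'fx': 419.3489126552214, 'fy': 419.3489126552214, 'cx': 254.70533155572855, 'cy': 187.58364550012587, 'origin': array([ 356.17859264,  -40.22618579, 1363.98486314]), 'attitude': array([-3.01509991,  0.00503827, -1.55485086])}
```

View pics/top0.png

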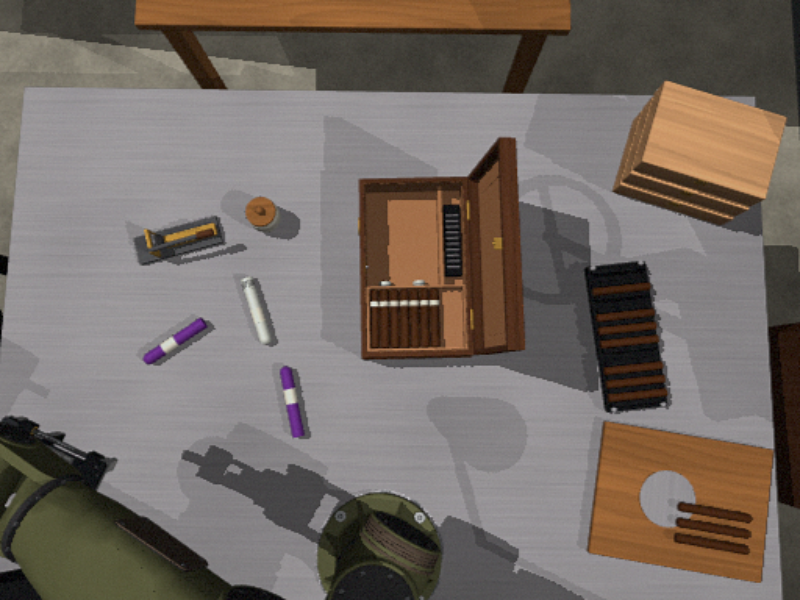

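View pics/scene0.png

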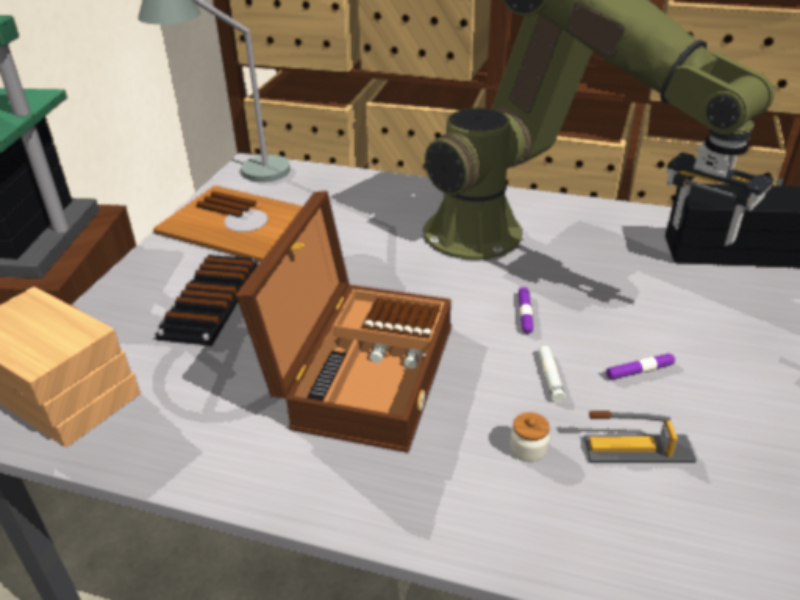

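The top view shows the aluminium tube at (257,312), with its ribbed cap at (248,282) and its foot at (267,342). Two purple look-alikes lie at (175,341) and (291,400). In the humidor, caps show at (386,283) in the front lane and (418,283) in the back lane, so the middle lane is empty. Next I'll measure and take one close crop to check the choice.

Run:
```python
from h import *
P=np.load("top.npy"); im=np.load("top_im.npy"); Z=P[...,2]
s=1/1.5625
print("bench z",np.nanmedian(Z[int(400*s):int(420*s),int(350*s):int(500*s)]))
# tube: above bench inside window
def box(u0,v0,u1,v1):
    m=np.zeros(Z.shape,bool); m[int(v0*s):int(v1*s),int(u0*s):int(u1*s)]=1; return m
m=box(233,268,280,352)&(Z>8)&(Z<45)
p=P[m]; print("tube n",len(p),"zmax",np.percentile(p[:,2],95))
(c,sz,a)=cv2.minAreaRect(p[:,:2].astype(np.float32)); print(c,sz,a)
mu=p.mean(0); w,V=np.linalg.eigh(np.cov(p[:,:2].T)); d=V[:,1]*np.sign(V[0,1]); t=(p[:,:2]-mu[:2])@d
print("tube axis dir",d,"ang",np.degrees(np.arctan2(d[1],d[0])),"ends",mu[:2]+d*t.min(),mu[:2]+d*t.max(),"mid",mu[:2]+d*(t.min()+t.max())/2)
# rim of humidor
m=box(350,165,480,370)&(abs(Z-78)<5)
k=m.astype(np.uint8); p=P[m]; r=cv2.minAreaRect(p[:,:2].astype(np.float32)); print("rim",len(p),r,cv2.boxPoints(r),np.median(p[:,2]))
for n,b in (("capF",(376,276,396,290)),("capM",(396,276,408,290)),("capB",(408,276,428,290)),("floor",(390,210,430,260))):
    p=P[box(*b)]; print(n,np.nanpercentile(p[:,2],[5,50,95]))
    q=p[(p[:,2]>26)&(p[:,2]<42)]; print("  ",len(q),q.mean(0) if len(q) else "")
# lid
m=box(470,130,530,360)&(Z>110); p=P[m]; print("lid",p.min(0),p.max(0))
crop=im[int(250*s):int(370*s),int(140*s):int(320*s)]; save(cv2.resize(crop,None,fx=5,fy=5,interpolation=cv2.INTER_CUBIC),"crop1")
```

```text
bench z 0.37860850584092987
tube n 346 zmax 28.67493485232268
(493.74285888671875, 250.08212280273438) (151.65151977539062, 73.63797760009766) 10.396957397460938
tube axis dir [0.94458239 0.32827444] ang 19.164074599773457 ends [419.23852112 237.95788743] [556.94312069 285.81490993] mid [488.09082091 261.88639868]
rim 1609 ((577.4925537109375, -71.489013671875), (362.173095703125, 236.8114013671875), 1.3345710039138794) [[ 393.6974     42.66696 ]
 [ 399.2129   -194.0802  ]
 [ 761.2877   -185.64499 ]
 [ 755.7722     51.102173]] 77.7381254502966
capF [ 7.43497982 14.17649932 77.71049616]
   21 [546.08550628  -2.59115508  33.57003027]
capM [ 7.36745476 12.2827987  77.82758782]
   0 
capB [ 7.43263058 15.77916323 76.53148412]
   26 [548.66703552 -72.59484128  32.53485849]
floor [ 6.72069602 11.18804458 16.08966041]
   0 
lid [ 401.73334653 -239.18148428  110.27944908] [ 762.95701442 -172.22631213  302.26271717]
```

View pics/crop1.png

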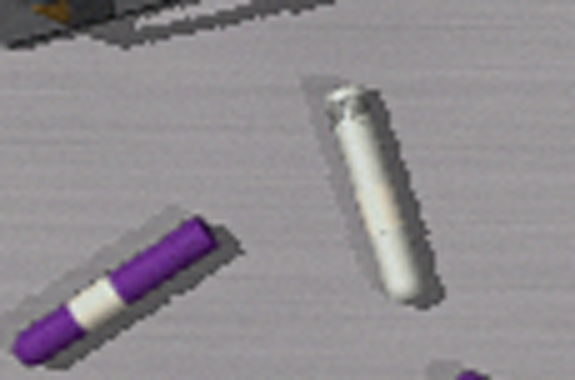

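The crop shows the loose tube: bright aluminium with a plain band, its ribbed cap at the upper (+x) end (350,100) and its foot at (405,295). The neighbour at (115,290) is purple, so it stays. I'll refine the tube with a brightness mask and the humidor with straight-line fits.

```bash
cat >> h.py <<'E'
def tubefit(im,P,x0,x1,y0,y1,z0=8,z1=32):
    hsv=cv2.cvtColor(im,cv2.COLOR_RGB2HSV)
    m=(P[...,0]>x0)&(P[...,0]<x1)&(P[...,1]>y0)&(P[...,1]<y1)&(P[...,2]>z0)&(P[...,2]<z1)&(hsv[...,1]<90)
    n,l,st,_=cv2.connectedComponentsWithStats(m.astype(np.uint8)); k=1+np.argmax(st[1:,4])
    p=P[l==k]; mu=p.mean(0)[:2]; w,V=np.linalg.eigh(np.cov(p[:,:2].T)); d=V[:,1]*np.sign(V[0,1])
    t=(p[:,:2]-mu)@d; e=(p[:,:2]-mu)@np.array([-d[1],d[0]])
    print("n",len(p),"ang",np.degrees(np.arctan2(d[1],d[0])),"len",np.ptp(t),"wid",np.ptp(e),"mid",mu+d*(t.min()+t.max())/2,"mean",mu,"foot",mu+d*t.min(),"cap",mu+d*t.max(),"ztop",np.percentile(p[:,2],95))
    return mu,d
E
python3 - <<'E'
from h import *
P=np.load("top.npy"); im=np.load("top_im.npy"); Z=P[...,2]
tubefit(im,P,400,580,200,300)
# rim front outer edge: for each x bin, max y of rim points
m=(abs(Z-78)<5)&(P[...,0]>380)&(P[...,0]<780)&(P[...,1]>-60)&(P[...,1]<80); p=P[m]
xs=np.arange(410,750,10); f=[p[(p[:,0]>=x)&(p[:,0]<x+10)][:,1].max() for x in xs]
k=np.polyfit(xs+5,f,1); print("front edge y=",k, "deg",np.degrees(np.arctan(k[0])), "at580",np.polyval(k,580))
ys=np.arange(-50,40,8)
for nm,fn in (("near","min"),("far","max")):
    g=[getattr(p[(p[:,1]>=y)&(p[:,1]<y+8)][:,0],fn)() for y in ys]; print(nm,np.round(g,1))
E
```

```text
n 340 ang 19.81340950965662 len 144.4709820032075 wid 24.726249086300857 mid [487.36950419 262.04429273] mean [487.88749139 262.23091655] foot [419.41024844 237.55948688] cap [555.32875995 286.52909859] ztop 28.663253791545266
front edge y= [ 0.03537924 25.30436607] deg 2.0262362623804595 at580 45.824327829837884
near [398.3 398.3 398.2 397.9 397.8 394.9 394.7 394.5 394.3 394.2 394.1 394.1]
far [754.7 755.5 755.2 754.6 754.5 753.7 754.5 753.3 753.8 754.2 753.2 753.9]
```

Emit:
{"fn": "jog_arm", "kwargs": {
  "plan": [0.29,-0.233,-0.035,0,0,43.4,0.29,-0.233,-0.035,0,0,43.4,0.29,-0.233,-0.035,0,0,43.4,0.29,-0.233,-0.035,0,0,43.4,0.29,-0.233,-0.035,0,0,43.4,0.29,-0.233,-0.035,0,0,43.4,0.29,-0.233,-0.035,0,0,43.4,0.29,-0.233,-0.035,0,0,43.4,0.29,-0.233,-0.035,0,0,43.4,0.29,-0.233,-0.035,0,0,43.4,0.29,-0.233,-0.035,0,0,43.4,0.29,-0.233,-0.035,0,0,43.4,0.29,-0.233,-0.035,0,0,43.4],
  "claw": 0.06,
  "force": 15
}}

```text
clock: 1.4
eef_pos: [510.1, 271.6, 170.7]
eef_rot: [3.142, 0.0, -2.795]
wrist_force: [0.1, -0.6, 0.1]
finger_gap: 59.9
finger_force: 0.0
```

Run:
```python
from h import *
s=manip.read_state(); print(s["clock"],s["eef_pos"],np.degrees(s["eef_rot"]))
im,P=cloud("wrist"); save(im,"w1"); print(get_calibration("wrist"))
tubefit(im,P,400,580,200,320,6,34)
print(np.nanpercentile(P[...,2],[5,50,95]))
```

```text
1.4 [510.05246689 271.62296198 170.71812886] [ 1.79995495e+02  2.12031685e-02 -1.60168458e+02]
{'fx': 318.9684508908265, 'fy': 318.9684508908265, 'cx': 254.1018283764328, 'cy': 195.1529527127517, 'origin': array([443.80885578, 247.54067103, 349.49735013]), 'attitude': array([2.89447824e+00, 5.06966985e-04, 1.91652887e+00])}
n 3177 ang 19.776563177806 len 144.5279786372608 wid 24.805497789502986 mid [486.05448201 264.1778611 ] mean [483.92322526 263.4115461 ] foot [418.05267692 239.72712173] cap [554.05628711 288.62860048] ztop 24.983747828710943
[ -1.42196632   0.29469201 291.78501275]
```

The wrist view gives a tube 144.5 mm long and 24.8 mm wide with its top at 25 mm, which matches the description. I'll descend and grip.

Emit:
{"fn": "jog_arm", "kwargs": {
  "plan": [0,0.001,-0.05,0,0,0,0,0.001,-0.1,0,0,0,0,0.001,-0.135,0,0,0,0,0.001,-0.155,0,0,0,0,0.001,-0.167,0,0,0,0,0.001,-0.167,0,0,0,0,0.001,-0.167,0,0,0]
}}

```text
clock: 2.15
eef_pos: [511.1, 272.2, 4.5]
eef_rot: [3.141, 0.001, -2.797]
wrist_force: [0.1, 0.3, 0.6]
finger_gap: 60.1
finger_force: 0.0
```

Emit:
{"fn": "jog_arm", "kwargs": {
  "plan": [0,0,0,0,0,0,0,0,0,0,0,0,0,0,0,0,0,0,0,0,0,0,0,0,0,0,0,0,0,0,0,0,0,0,0,0,0,0,0,0,0,0],
  "claw": 0.01,
  "force": 15
}}

```text
clock: 2.85
eef_pos: [510.7, 271.8, 3.6]
eef_rot: [3.142, 0.0, -2.797]
wrist_force: [-0.5, -0.8, 2.3]
finger_gap: 24.4
finger_force: 15.0
```

Emit:
{"fn": "jog_arm", "kwargs": {
  "plan": [0,0,0.03,0,0,0,0,0,0.07,0,0,0,0,0,0.11,0,0,0,0,0,0.15,0,0,0,0.016,-0.035,0.16,0,0,-2,0.032,-0.07,0.16,0,0,-4,0.048,-0.105,0.16,0,0,-6,0.064,-0.14,0.16,0,0,-8,0.08,-0.175,0.16,0,0,-10,0.096,-0.21,0.16,0,0,-12,0.112,-0.245,0.16,0,0,-14,0.125,-0.275,0.16,0,0,-16,0.134,-0.297,0.16,0,0,-17.8,0.138,-0.306,0.16,0,0,-17.8,0.138,-0.306,0.16,0,0,-17.8,0.138,-0.306,0.16,0,0,-17.8]
}}

```text
clock: 4.45
eef_pos: [648.4, -33.2, 163.3]
eef_rot: [3.141, -0.0, -3.106]
wrist_force: [0.3, 0.3, 0.0]
finger_gap: 24.2
finger_force: 15.0
```

Run:
```python
from h import *
s=manip.read_state(); print(s["clock"],s["eef_pos"],np.degrees(s["eef_rot"]),s["finger_gap"],s["finger_force"])
im,P=cloud("wrist"); np.save("w2.npy",P); np.save("w2_im.npy",im); save(im,"w2"); print(get_calibration("wrist"))
```

```text
4.45 [648.36827737 -33.24015057 163.3206757 ] [ 1.79988288e+02 -1.77277218e-02 -1.77977737e+02] 24.205183497645613 14.998476505279541
{'fx': 318.9684508908265, 'fy': 318.9684508908265, 'cx': 254.1018283764328, 'cy': 195.1529527127517, 'origin': array([577.93039046, -35.3916539 , 342.30633239]), 'attitude': array([2.89475935e+00, 6.35434004e-04, 1.60625777e+00])}
```

View pics/w2.png

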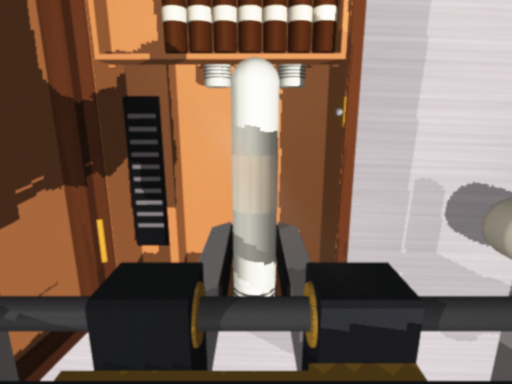

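The wrist view shows the held tube, foot at (256,65), between the two stored caps at (217,75) and (292,75). The tray edge is at row 58, and the middle lane is empty. Now to get the fine offsets.

Run:
```python
from h import *
P=np.load("w2.npy"); im=np.load("w2_im.npy"); Z=P[...,2]
def reg(u0,u1,v0,v1,z0,z1):
    q=P[v0:v1,u0:u1].reshape(-1,3); return q[(q[:,2]>z0)&(q[:,2]<z1)]
for n,u in (("capB",(200,233)),("capF",(278,308))):
    q=reg(*u,60,90,18,40); print(n,len(q),"min/max x",np.percentile(q[:,0],[2,98]),"y",np.percentile(q[:,1],[2,50,98]),"ztop",np.percentile(q[:,2],97))
q=reg(100,345,45,66,68,82); 
ys=np.arange(-160,35,15); g=[(y+7,round(q[(q[:,1]>=y)&(q[:,1]<y+15)][:,0].max(),1)) for y in ys if ((q[:,1]>=y)&(q[:,1]<y+15)).sum()>3]; print("tray edge",g)
k=np.polyfit(*np.array(g).T,1); print("tray edge slope deg",np.degrees(np.arctan(k[0])), "x at y=-36:",np.polyval(k,-36))
# front wall outer edge
q=reg(330,375,20,250,72,84); xs=np.arange(540,660,10)
f=[(x+5,q[(q[:,0]>=x)&(q[:,0]<x+10)][:,1].max()) for x in xs if ((q[:,0]>=x)&(q[:,0]<x+10)).sum()>3]; k=np.polyfit(*np.array(f).T,1); print("front",k,np.degrees(np.arctan(k[0])),np.polyval(k,580))
# held tube
q=reg(225,290,50,225,150,200); mu=q.mean(0); w,V=np.linalg.eigh(np.cov(q[:,:2].T)); d=V[:,1]*np.sign(V[0,1])
print("tube",len(q),mu,"ang",np.degrees(np.arctan2(d[1],d[0])),"foot x",q[:,0].min(),"y at foot",mu[1]+(q[:,0].min()-mu[0])*d[1]/d[0],"top z foot/near",[np.percentile(q[abs(q[:,0]-x)<6][:,2],95) for x in (575,600,620)])
```

```text
capB 604 min/max x [535.06385478 553.58545102] y [-82.74142755 -70.64954364 -59.65529452] ztop 35.48374466716265
capF 597 min/max x [532.84280876 551.0085159 ] y [-13.4529      -2.48959377   9.70697571] ztop 35.19729485511641
tray edge [(np.int64(-153), np.float64(540.3)), (np.int64(-138), np.float64(539.8)), (np.int64(-123), np.float64(539.1)), (np.int64(-108), np.float64(538.5)), (np.int64(-93), np.float64(538.1)), (np.int64(-78), np.float64(537.5)), (np.int64(-63), np.float64(536.9)), (np.int64(-48), np.float64(536.4)), (np.int64(-33), np.float64(535.3)), (np.int64(-18), np.float64(535.4)), (np.int64(-3), np.float64(534.7)), (np.int64(12), np.float64(534.2)), (np.int64(27), np.float64(533.7))]
tray edge slope deg -2.1229593913123375 x at y=-36: 535.9145054945054
front [ 0.03810864 25.96038705] 2.182408008697728 48.063396688372094
tube 7574 [592.07200255 -34.87359706 181.36195926] ang 1.8866971088024713 foot x 550.5952579458415 y at foot -36.239881823245426 top z foot/near [np.float64(184.30728236799808), np.float64(184.6266984817988), np.float64(184.58957506736405)]
```

Emit:
{"fn": "jog_arm", "kwargs": {
  "plan": [0,0,-0.03,0,0,0.2,0,0,-0.06,0,0,0.2,0,0,-0.09,0,0,0.2,0,0,-0.115,0,0,0.2,0,0,-0.13,0,0,0.2,0,0,-0.14,0,0,0.2,0,0,-0.146,0,0,0.2,0,0,-0.149,0,0,0.2,0,0,-0.149,0,0,0.2,0,0,-0.149,0,0,0.2]
}}

```text
clock: 5.5
eef_pos: [649.1, -34.3, 15.3]
eef_rot: [-3.141, 0.001, -3.104]
wrist_force: [0.7, -0.0, 0.1]
finger_gap: 24.6
finger_force: 15.0
```

Emit:
{"fn": "jog_arm", "kwargs": {
  "plan": [-0.01,-0.0003,0,0,0,0,-0.02,-0.0007,0,0,0,0,-0.03,-0.001,0,0,0,0,-0.04,-0.0014,0,0,0,0,-0.05,-0.0018,0,0,0,0,-0.06,-0.0022,0,0,0,0,-0.07,-0.0025,0,0,0,0,-0.076,-0.0028,0,0,0,0,-0.076,-0.0028,0,0,0,0,-0.076,-0.0028,0,0,0,0]
}}

```text
clock: 6.5
eef_pos: [573.1, -37.1, 14.8]
eef_rot: [-3.141, 0.001, -3.104]
wrist_force: [-1.1, 0.2, -1.9]
finger_gap: 24.7
finger_force: 15.0
```

Emit:
{"fn": "jog_arm", "kwargs": {
  "plan": [0,0,0,0,0,0,0,0,0,0,0,0,0,0,0,0,0,0,0,0,0.02,0,0,0,0,0,0.05,0,0,0,0.03,0.002,0.05,0,0,0,0.06,0.003,0.05,0,0,0,0.075,0.004,0.05,0,0,0,0.075,0.004,0.05,0,0,0],
  "claw": 0.048
}}

```text
clock: 7.4
eef_pos: [648.6, -32.9, 64.0]
eef_rot: [-3.142, 0.0, -3.104]
wrist_force: [-0.4, -0.2, -1.1]
finger_gap: 47.8
finger_force: 0.0
```

Run:
```python
from h import *
s=manip.read_state(); print(s["clock"],s["eef_pos"],s["finger_gap"])
im,P=cloud("wrist"); save(im,"w3")
im,P=cloud("top")
tubefit(im,P,530,640,-55,-18,20,45)
```

```text
7.4 [648.59895897 -32.85049157  63.98376575] 47.78328397525954Traceback (most recent call last):
  File "<stdin>", line 5, in <module>
  File "h.py", line 18, in tubefit
    n,l,st,_=cv2.connectedComponentsWithStats(m.astype(np.uint8)); k=1+np.argmax(st[1:,4])
                                                                       ~~~~~~~~~^^^^^^^^^^
    return _wrapfunc(a, 'argmax', axis=axis, out=out, **kwds)
    return bound(*args, **kwds)
ValueError: attempt to get argmax of an empty sequence
```

View pics/w3.png

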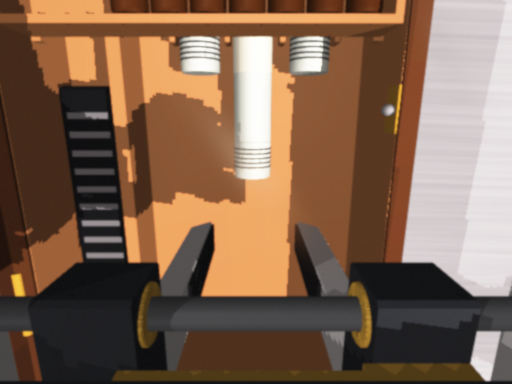

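The tube lies in the middle lane with its cap end at (253,178), between the neighbours' caps at (200,55) and (309,55). Next I'll close the fingers, lower them behind the cap and push.

Emit:
{"fn": "jog_arm", "kwargs": {
  "plan": [0,0,0,0,0,0,0,0,0,0,0,0,0,0,0,0,0,0,0,0,-0.02,0,0,0,0,0,-0.04,0,0,0,0,0,-0.049,0,0,0,0,0,-0.049,0,0,0,0,0,-0.049,0,0,0],
  "claw": 0.0
}}

```text
clock: 8.3
eef_pos: [648.0, -33.1, 16.2]
eef_rot: [-3.141, 0.001, -3.104]
wrist_force: [-0.3, -0.3, -0.2]
finger_gap: 0.4
finger_force: 0.0
```

Emit:
{"fn": "jog_arm", "kwargs": {
  "plan": [-0.01,-0.0003,0,0,0,0,-0.02,-0.0007,0,0,0,0,-0.028,-0.001,0,0,0,0,-0.035,-0.0013,0,0,0,0,-0.042,-0.0016,0,0,0,0,-0.049,-0.0018,0,0,0,0,-0.056,-0.0021,0,0,0,0,-0.063,-0.0023,0,0,0,0,-0.069,-0.0026,0,0,0,0,-0.074,-0.0028,0,0,0,0,-0.078,-0.003,0,0,0,0,-0.081,-0.003,0,0,0,0,-0.081,-0.003,0,0,0,0]
}}

```text
clock: 9.6
eef_pos: [566.4, -36.0, 15.4]
eef_rot: [3.142, -0.0, -3.104]
wrist_force: [0.3, -0.0, 0.8]
finger_gap: 0.5
finger_force: 0.0
```

Emit:
{"fn": "jog_arm", "kwargs": {
  "plan": [-0.002,0,0,0,0,0,-0.004,0,0,0,0,0,-0.006,0,0,0,0,0,-0.006,0,0,0,0,0,-0.006,0,0,0,0,0]
}}

```text
clock: 10.1
eef_pos: [560.6, -36.0, 15.4]
eef_rot: [3.142, -0.0, -3.104]
wrist_force: [-0.3, -0.0, -1.3]
finger_gap: 0.3
finger_force: 0.0
```

Run:
```python
from h import *
im,P=cloud("wrist"); s=manip.read_state(); print(s["clock"],s["eef_pos"],s["wrist_force"])
save(im,"w4")
q=P[:140,150:360].reshape(-1,3); q=q[(q[:,2]>20)&(q[:,2]<40)]
for n,y in (("B",-71),("M",-36.5),("F",-2)):
    r=q[abs(q[:,1]-y)<9]; print(n,len(r),np.percentile(r[:,0],[1,50,99]) if len(r) else "", np.percentile(r[:,2],97) if len(r) else "")
```

```text
10.15 [560.65698049 -36.00945558  15.42553502] [-0.5843804  -0.23069335 -0.20755826]
B 0  
M 0  
F 0
```

View pics/w4.png

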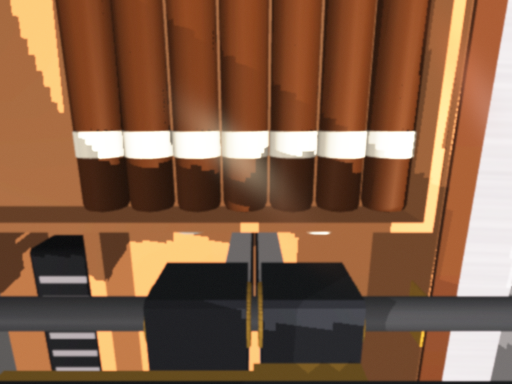

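The tray and its cigars hide the caps from here, leaving only slivers at (187,233) and (319,233). I'll push on gently until the wall is felt.

Emit:
{"fn": "jog_arm", "kwargs": {
  "plan": [-0.001,0,0,0,0,0,-0.002,0,0,0,0,0,-0.002,0,0,0,0,0,-0.002,0,0,0,0,0]
}}

```text
clock: 10.55
eef_pos: [559.4, -36.0, 15.8]
eef_rot: [-3.141, 0.002, -3.104]
wrist_force: [4.3, 0.1, 0.2]
finger_gap: 0.8
finger_force: 2.7
```

Emit:
{"fn": "jog_arm", "kwargs": {
  "plan": [-0.001,0,0,0,0,0,-0.002,0,0,0,0,0,-0.002,0,0,0,0,0]
}}

```text
clock: 10.85
eef_pos: [559.2, -36.1, 16.8]
eef_rot: [-3.141, 0.007, -3.104]
wrist_force: [14.1, 0.8, -0.2]
finger_gap: 0.2
finger_force: 6.9
```

The wall is felt at 14 N, with no further travel. I'll back off, rise and check.

Emit:
{"fn": "jog_arm", "kwargs": {
  "plan": [0.02,0.001,0,0,0,0,0.05,0.002,0.01,0,0,0,0.08,0.003,0.05,0,0,0,0.085,0.003,0.09,0,0,0,0.085,0.003,0.13,0,0,0,0.085,0.003,0.15,0,0,0,0.085,0.003,0.15,0,0,0,0.085,0.003,0.15,0,0,0]
}}

```text
clock: 11.65
eef_pos: [641.2, -33.0, 164.5]
eef_rot: [3.141, -0.001, -3.104]
wrist_force: [-0.0, -1.2, -0.9]
finger_gap: 1.0
finger_force: 0.0
```

Run:
```python
from h import *
im,P=cloud("wrist"); s=manip.read_state(); print(s["clock"],s["eef_pos"],s["wrist_force"],s["joints"])
save(im,"w5")
q=P[:200,150:360].reshape(-1,3); q=q[(q[:,2]>20)&(q[:,2]<40)]
for n,y in (("B",-71),("M",-36.5),("F",-2)):
    r=q[abs(q[:,1]-y)<14]; print(n,len(r),"x",np.percentile(r[:,0],[2,98]),"y",np.percentile(r[:,1],[2,98]),"ztop",np.percentile(r[:,2],97))
# lid from scene cam
im,P=cloud("scene"); np.save("s2.npy",P); Z=P[...,2]
m=(P[...,0]>380)&(P[...,0]<780)&(P[...,1]<-165)&(P[...,1]>-280)&(Z>90)&(Z<330); p=P[m]; print(len(p),p.min(0),p.max(0))
for x in (430,500,580,660,730):
    r=p[abs(p[:,0]-x)<8]
    for z in (100,150,200,250,280):
        t=r[abs(r[:,2]-z)<8]; 
        if len(t)>3: print(x,z,np.round(np.percentile(t[:,1],[5,50,95]),1))
    print("  top",r[:,2].max())
```

```text
11.7 [640.9376177  -32.94765679 163.8019724 ] [ 0.34944002  0.2068228  -0.32883568] [-1.08418749e-01  5.39855210e-01  1.28163467e+00 -2.30686638e-06
  1.32257642e+00 -1.71672221e+00]
B 565 x [535.58997492 553.48262672] y [-82.84547388 -59.51193351] ztop 35.39083301321953
M 525 x [534.33334819 550.70837688] y [-49.29248624 -25.67518954] ztop 35.52695759745264
F 574 x [533.09422005 550.92498554] y [-13.71193922   9.62967096] ztop 35.38041084839212
4311 [ 398.84212597 -236.36551689   90.02336896] [ 766.07593052 -165.2150551   297.87109232]
430 200 [-212.9 -212.1 -210.9]
430 250 [-221.7 -218.5 -216.8]
430 280 [-206.7 -205.1 -204.1]
  top 296.0959182158813
500 100 [-196.7 -194.8 -192.3]
500 150 [-206.3 -203.6 -201.8]
500 200 [-210.7 -208.8 -207. ]
500 250 [-219.2 -217.8 -214.5]
500 280 [-204.6 -204.2 -201.9]
  top 294.5653579765601
580 100 [-194.2 -192.1 -190.3]
580 150 [-201.8 -198.5 -197.7]
580 200 [-208.6 -206.5 -205.5]
580 250 [-216.  -215.  -212.7]
580 280 [-204.7 -198.  -185.9]
  top 294.965652960621
660 100 [-190.6 -189.2 -186. ]
660 150 [-198.5 -197.1 -194. ]
660 200 [-206.1 -204.6 -203. ]
660 250 [-212.7 -210.8 -209.8]
660 280 [-199.4 -198.5 -196.6]
  top 295.7181417223519
730 150 [-192.7 -191.4 -191.1]
730 200 [-201.  -198.8 -197.4]
730 250 [-208.1 -207.2 -206.4]
730 280 [-196.1 -195.  -194.4]
  top 294.6590112155651
```

The tube is home: its cap end is at x 550.7 against 550.9 and 553.5 for its neighbours, its top is at 35.5 mm, and it sits between them in the lane. The lid stands at about 1.72 rad with its edge at y≈-234, z≈291. Next I'll rise with a -90° turn, then go behind the lid.

Emit:
{"fn": "jog_arm", "kwargs": {
  "plan": [0,0,0.045,0,0,-8.5,0,0,0.09,0,0,-17,0,0,0.135,0,0,-25.5,-0.02,0,0.175,0,0,-34,-0.04,0,0.175,0,0,-42.5,-0.06,0,0.175,0,0,-51,-0.07,0,0.175,0,0,-59.5,-0.07,0,0.175,0,0,-68,-0.07,0,0.175,0,0,-76.5,-0.07,0,0.175,0,0,-85,-0.07,0,0.175,0,0,-90,-0.07,0,0.175,0,0,-90]
}}

```text
clock: 12.95
eef_pos: [571.6, -33.0, 339.1]
eef_rot: [-3.139, -0.0, 1.607]
wrist_force: [-0.9, -0.5, 0.6]
finger_gap: 0.5
finger_force: 0.0
```

Emit:
{"fn": "jog_arm", "kwargs": {
  "plan": [0,-0.03,0,0,0,0,0,-0.06,0,0,0,0,0,-0.09,0,0,0,0,0,-0.12,0,0,0,0,0,-0.15,0,0,0,0,0,-0.18,0,0,0,0,0,-0.21,0,0,0,0,0,-0.235,0,0,0,0,0,-0.235,0,0,0,0,0,-0.235,0,0,0,0]
}}

```text
clock: 13.95
eef_pos: [571.6, -268.0, 339.5]
eef_rot: [-3.14, -0.001, 1.61]
wrist_force: [0.1, 0.7, 0.5]
finger_gap: 0.4
finger_force: 0.0
```

Emit:
{"fn": "jog_arm", "kwargs": {
  "plan": [0,0,-0.03,0,0,0,0,0,-0.06,0,0,0,0,0,-0.072,0,0,0,0,0,-0.072,0,0,0,0,0.01,-0.072,0,0,0,0,0.018,-0.072,0,0,0,0,0.026,-0.072,0,0,0,0,0.034,-0.07,0,0,0,0,0.042,-0.068,0,0,0,0,0.05,-0.066,0,0,0,0,0.058,-0.064,0,0,0]
}}

```text
clock: 15.05
eef_pos: [571.6, -209.3, 276.5]
eef_rot: [-3.141, -0.0, 1.608]
wrist_force: [0.1, -3.7, -1.1]
finger_gap: 0.6
finger_force: 1.2
```

Emit:
{"fn": "jog_arm", "kwargs": {
  "plan": [0,0.009,0.002,0,0,0,0,0.018,0.003,0,0,0,0,0.027,0.003,0,0,0,0,0.035,0.003,0,0,0,0,0.044,0.002,0,0,0,0,0.052,0.001,0,0,0,0,0.061,0,0,0,0,0,0.07,-0.002,0,0,0,0,0.078,-0.004,0,0,0,0,0.087,-0.006,0,0,0,0,0.095,-0.009,0,0,0,0,0.104,-0.012,0,0,0,0,0.112,-0.015,0,0,0,0,0.12,-0.019,0,0,0,0,0.128,-0.023,0,0,0,0,0.135,-0.027,0,0,0]
}}

```text
clock: 16.65
eef_pos: [571.6, -74.3, 249.0]
eef_rot: [-3.142, -0.0, 1.608]
wrist_force: [-0.8, -0.8, 0.3]
finger_gap: 0.4
finger_force: 0.5
```

Run:
```python
from h import *
im,P=cloud("scene"); s=manip.read_state(); print(s["clock"],s["eef_pos"],s["wrist_force"])
save(cv2.resize(im,(640,480)),"s3")
```

```text
16.7 [571.48629038 -73.42927235 248.38208397] [-0.11267651  1.45834782 -0.56543888]
```

View pics/s3.png

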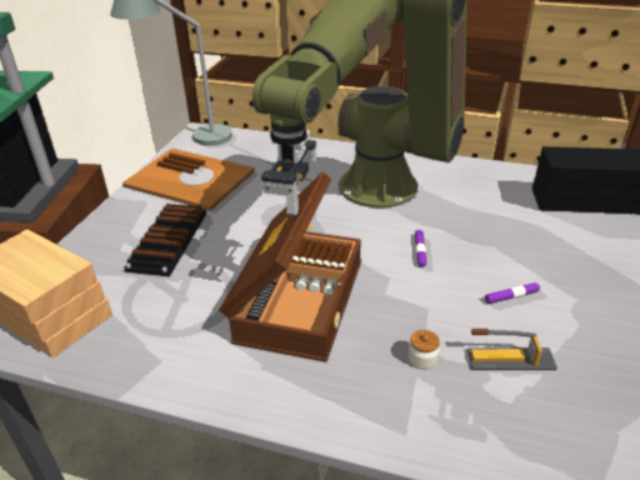

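The lid is following the finger at about 50°, and the three caps are level at (300–330,285). Continuing down.

Emit:
{"fn": "jog_arm", "kwargs": {
  "plan": [0,0.008,-0.004,0,0,0,0,0.015,-0.009,0,0,0,0,0.022,-0.014,0,0,0,0,0.029,-0.02,0,0,0,0,0.035,-0.026,0,0,0,0,0.041,-0.032,0,0,0,0,0.047,-0.039,0,0,0,0,0.053,-0.046,0,0,0,0,0.058,-0.053,0,0,0,0,0.063,-0.06,0,0,0,0,0.068,-0.068,0,0,0,0,0.072,-0.076,0,0,0,0,0.076,-0.083,0,0,0,0,0.08,-0.091,0,0,0,0,0.083,-0.099,0,0,0,0,0.086,-0.107,0,0,0,0,0.089,-0.115,0,0,0,0,0.091,-0.122,0,0,0,0,0.091,-0.125,0,0,0]
}}

```text
clock: 18.6
eef_pos: [571.4, 16.2, 123.5]
eef_rot: [-3.141, -0.0, 1.608]
wrist_force: [0.6, 0.4, -1.0]
finger_gap: 0.1
finger_force: 0.0
```

Emit:
{"fn": "jog_arm", "kwargs": {
  "plan": [0,0.009,0.004,0,0,0,0,0.018,0.002,0,0,0,0,0.018,-0.002,0,0,0,0,0.018,-0.005,0,0,0,0,0.018,-0.007,0,0,0,0,0.018,-0.009,0,0,0]
}}

```text
clock: 19.2
eef_pos: [571.8, 34.4, 116.3]
eef_rot: [3.141, -0.001, 1.608]
wrist_force: [-2.8, 4.5, 7.8]
finger_gap: 0.3
finger_force: 3.6
```

Emit:
{"fn": "jog_arm", "kwargs": {
  "plan": [0,0,-0.001,0,0,0,0,0,-0.002,0,0,0,0,0,-0.003,0,0,0,0,0,-0.004,0,0,0]
}}

```text
clock: 19.6
eef_pos: [571.5, 33.7, 111.1]
eef_rot: [-3.141, 0.0, 1.608]
wrist_force: [-0.2, 0.7, -0.1]
finger_gap: 0.6
finger_force: 0.0
```

Emit:
{"fn": "jog_arm", "kwargs": {
  "plan": [0,0,-0.001,0,0,0,0,0,-0.002,0,0,0,0,0,-0.003,0,0,0,0,0,-0.004,0,0,0,0,0,-0.004,0,0,0]
}}

```text
clock: 20.1
eef_pos: [571.6, 33.9, 108.2]
eef_rot: [3.141, 0.0, 1.608]
wrist_force: [-5.0, 0.1, 8.9]
finger_gap: 0.3
finger_force: 4.2
```

Emit:
{"fn": "jog_arm", "kwargs": {
  "plan": [0,0,-0.0015,0,0,0,0,0,-0.0015,0,0,0]
}}

```text
clock: 20.3
eef_pos: [571.8, 33.9, 108.0]
eef_rot: [3.141, 0.0, 1.608]
wrist_force: [-9.7, -0.2, 21.5]
finger_gap: 0.2
finger_force: 10.7
```

Emit:
{"fn": "jog_arm", "kwargs": {
  "plan": [0,0,0.02,0,0,0,0,0,0.06,0,0,0,0,0,0.1,0,0,0,0,0.04,0.14,0,0,0,0,0.08,0.16,0,0,0,0,0.12,0.16,0,0,0,0,0.16,0.16,0,0,0,-0.04,0.2,0.16,0,0,0,-0.08,0.24,0.16,0,0,0,-0.08,0.24,0.16,0,0,0,-0.08,0.24,0.16,0,0,0]
}}

```text
clock: 21.4
eef_pos: [490.7, 275.2, 266.3]
eef_rot: [3.141, -0.0, 1.611]
wrist_force: [1.0, -0.3, 0.1]
finger_gap: 0.3
finger_force: 0.0
```

Run:
```python
from h import *
s=manip.read_state(); print(s["clock"],s["eef_pos"],s["wrist_force"])
for n in ("top","scene"):
    im,P=cloud(n); Z=P[...,2]
    if n=="scene": save(cv2.resize(im,(640,480)),"s4")
    for y in (-150,-60,30):
        m=(abs(P[...,0]-600)<80)&(abs(P[...,1]-y)<10)&(Z>60); print(n,y,m.sum(),np.round(np.percentile(Z[m],[10,50,90]),1) if m.any() else "")
```

```text
21.4 [490.74680921 275.15773161 266.3151365 ] [ 1.01403412 -0.30871238  0.05949633]
top -150 351 [105.3 108.4 111.8]
top -60 330 [105.8 108.8 112. ]
top 30 333 [105.1 108.5 111.8]
scene -150 223 [103.8 106.1 109. ]
scene -60 237 [103.9 106.6 109.2]
scene 30 252 [103.9 106.2 108.6]
```

View pics/s4.png

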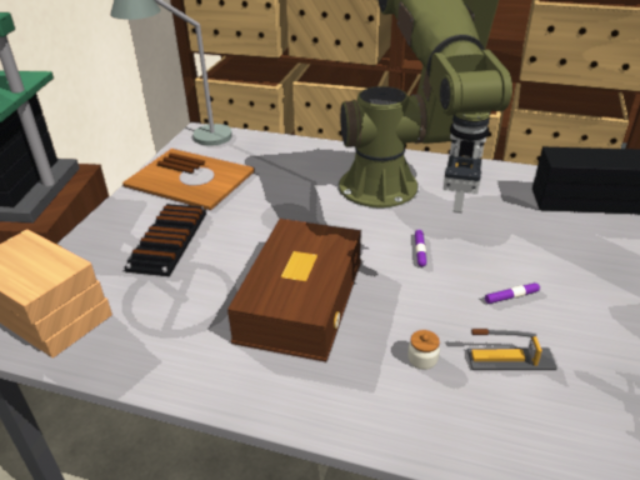

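The lid is flat at 108 mm across its width, at (300,290) in the scene view. The bystanders stand where they were and the arm is clear, so I'm handing in.

```bash
python3 -c "
from cell import manip
print(manip.sign_off())"
```

```text
the job is handed in; nothing more can be done
None
```

The tube is in the middle lane, against the end wall and level with its neighbours' caps. The lid is shut past its catch and the arm is clear; I handed the job in at about 21.5 s, and the hand-in returned no verdict.

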